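# Clamp a log blank in the cam press

## Task

Clamp the half-log blank in the wooden cam press: lay the steel bar across the two posts, above the blank, and push it all the way back under both hooks, then swing the cam lever up to its highest lift, where it stands upright, so that the bed squeezes the blank against the bar. Finish while still holding the lever there, as its spring throws it back when it is let go; do not disturb the mallet, the sanding block or the wax tin.

Things in the scene. Friction and masses are not known exactly. Their poses are not given: they have to be found in the camera images.
- press: Cam press, screwed down. Origin on the desk under its middle; x to its back (away from the robot), y left, z up. Base 210 (x) x 220 (y) x 14 mm. Posts at y = +-78 mm, 24 mm wide, x = -38 to 38, with steel ledges at z = 178. On each ledge a hook open to the front: back wall at x = 13, lip from x = -13 back, mouth z = 178 to 200, top z = 210 mm. The ledge is open above for x = -38 to -13.
- bar_seat (a point): Point fixed to the press, with its axes: where the centre of the bar's underside lies when the bar rests on both ledges, midway between the posts and against the hooks' back walls; 2 mm behind and 178 mm above the press's origin. A desk lamp's shade hangs behind and to the right of the press, its lower rim about 0.21 m above the desk.
- clamp_bar: Loose straight steel bar of box section, 22 (x) x 240 (y) x 18 mm (z), about 0.45 kg, lying on the desk right of the press. Origin at the centre of its underside, its length along its own y; both ends alike.
- blank: Half-log blank: split branch 230 mm long, up to 80 mm wide, 69 mm high, 0.75 kg, flat face down, loose on the bed between four dowels, its length along the press's x. Origin at the centre of its underside. Its top is at first 173 mm above the desk, 5 mm under a bar lying on the ledges; clamping lifts the bar 4 mm, against the hooks' lips.
- lever_arm: Flat steel lever on the left side of the press, with its wooden grip; turns with the cam. Origin on the shaft axis in the middle of the press, 52 mm above the desk. For the grip see lever_grip.
- lever_grip (a point): Centre of the lever's grip: round wooden handle, 22 mm in diameter, 64 mm long, parallel to the shaft, free to revolve on its pin, standing out to the left from the lever's end, 105 mm from the shaft axis. Moves with the lever; at press y = 142 mm.
- cam_axis (a point): Point on the axis about which the lever turns (the press's y direction), 52 mm above the desk, level with the middle of the grip (press y = 142 mm). Fixed to the press.
- cam (a joint): Lever angle, rad: 0 = level, pointing to the front (press -x); grows as the lever rises; pi/2 = upright, the highest lift (12 mm); past it the bed sinks again. Stops at -0.25 and 2.2. Below about 0.25 it stays where it is and the bed is down; above, return spring and load push back with up to about 6 N at the grip. Let go upright, it falls back.
- mallet: Carver's wooden mallet, 54 x 188 x 55 mm, lying on the desk; leave it alone. Origin at the centre of its underside.
- sanding_block: Cork sanding block, 49 x 78 x 26 mm; leave it alone. Origin at the centre of its underside.
- tin_wax: Round wax tin, 64 mm in diameter, 28 mm high; leave it alone. Origin at the centre of its underside.

How it is judged:
On the way:
1. the bar lies on both ledges, fully under both hooks, and is let go, with the lever still down (x of clamp_bar in the frame of bar_seat between -0.008 and 0.006 m and y of clamp_bar in the frame of bar_seat between -0.025 and 0.025 m and z of clamp_bar in the frame of bar_seat between -0.003 and 0.003 m and angle between the y axis of clamp_bar and the y axis of press, either way round below 0.06 rad and contact force between the fingers and clamp_bar below 0.2 N and value of joint cam below 0.6 rad), for 0.2 s.
At the end, for the whole second after the job is handed in: The fingers hold the lever still within about 7 degrees of upright (1.44 to 1.70 rad), pressing 0.8 N or more; the bar is under both hooks (at most 9 mm short of the back, 27 mm off the middle), squeezed between blank (3 N or more) and hooks; the arm touches neither bar nor blank (value of joint cam between 1.44 and 1.7 rad and velocity of joint cam between -0.1 and 0.1 rad/s and contact force between the fingers and lever_arm above 0.8 N and contact force between blank and clamp_bar above 3 N and contact force between clamp_bar and press above 1.5 N and contact force between the arm and clamp_bar below 0.2 N and contact force between the arm and blank below 0.2 N and x of clamp_bar in the frame of bar_seat between -0.009 and 0.006 m and y of clamp_bar in the frame of bar_seat between -0.027 and 0.027 m and z of clamp_bar in the frame of bar_seat between 0.001 and 0.008 m and angle between the y axis of clamp_bar and the y axis of press, either way round below 0.08 rad); the arm keeps its last pose, push and grip.
It fails at once if the mallet is moved by more than 30 mm (distance of mallet from where it was at the start of the episode above 0.03 m).
It fails at once if the sanding block is moved by more than 30 mm (distance of sanding_block from where it was at the start of the episode above 0.03 m).
It fails at once if the wax tin is moved by more than 30 mm (distance of tin_wax from where it was at the start of the episode above 0.03 m).
It also fails if it takes over 58 s, if anything falls off the work surface, if the arm or the gripper's body presses on something with over 40 N, if the wrist force passes 120 N, or if a joint passes its speed limit or range.

## Robot

A 7-joint arm with a two-finger parallel gripper is mounted at the origin on a cart in front of the work surface, level with it; the furniture and walls round the work are solid. World frame = base frame: x ahead of the robot, y to its left, z up, the work surface at z = 0. Lengths are in m, angles in rad, forces in N, time in s.
With the tool pointing down it reaches from about 0.425 to 0.925 m from the base axis. Payload 6.8 kg.
Tool frame: the origin (TCP) lies at the very end of the fingers, on their centre line; the grasp point (between the pads) lies 19 mm behind it; z points along the fingers, y is the line along which they close (so a half turn about z gives the same grasp; the last joint's range is limited). The gripper opens to 85 mm and grips with 20 to 120 N. Pads are 22 mm wide; open, the fingers measure 114 mm over their backs; the gripper's body (76 mm by 85 mm) begins 54 mm behind the grasp point. The pads swing forward as they close: fully open they stand 13 mm farther back than shut.
Start: joints at [1.023, 0.477, 0.022, 1.555, -0.011, 1.109, -0.083], TCP at [0.287, -0.611, 0.231] pointing down, gripper open.
Joint ranges: [-2.96, 2.96], [-0.34, 2.1], [-1.41, 1.46], [0.24, 2.44], [-1.37, 4.51], [0.17, 1.92], [-2.96, 2.96]. Speed limits (rad/s): [2.39, 2.39, 3.14, 3.14, 3.14, 3.14, 3.14].

## Interface

Orientations are given as a rotation vector (axis times angle).
In Python, from bench import r gives the robot as it stands.
- The arm moves only by the tool play_rows, never from a script. Its argument "targets" is text: rows parted by semicolons, each of 5 numbers parted by spaces: the closure, from -1 (fully open) to 1 (shut), then the shift along the tool's x, y, z in m, then the turn about the tool's z in rad. In form: gripper dx dy dz spin; .... A call has 1 to 8 rows; each row is the pose to reach, as a shift and turn from the pose commanded when the call began, along the tool's axes at that moment; what a row does not reach only later rows make up. A row lasts 1/12 s, in which the tool goes at most 41.7 mm and 7.16 degrees, less where a joint would pass 70% of its speed; a pose out of reach is approached as far as the arm can. A call with a gripper value outside its range is refused whole. The fingers move at their own pace and stop on an object; "squeeze" is the grip in N (left out, the last holds). Time passes only in rows, so rows that repeat a pose let the fingers close. It gives the time, the measured TCP pose, the force, the opening and the grip force at its end, in the units of the state.
- r.get_obs(): the state, without advancing time (a new reading comes with each control period).
- r.grab_frame(name): name is "side" or "top" or "wrist"; returns the picture (384x512x3 uint8, red, green, blue); there is no depth.
- r.camera_info(name): a dict with "fov_y" (degrees; the focal length in pixels is half the picture's height over the tangent of half this angle, whatever the lens; pixels are square), "cx", "cy" (the principal point, pixels), "position" and "rotation" of the camera in the world. Camera axes: x right, y down, z forward; pixel columns grow to the right and rows downward; lengths in m; the calibration is good to about 2 mm. The wrist camera is an equidistant fisheye: a pixel r from the principal point sees the ray r / f radians off the axis. A picture is of the moment at which its call begins: read the wrist's pose just before it. camera_info takes no time and is no camera call; for the wrist camera it gives the pose at the moment of the call.
- r.hand_in(): hands the job in; it is judged then, once.
The state is a dict: "clock": time; "joints": joint angles; "qvel": joint speeds; "tau": joint torques, N m; "tcp_pos": TCP position; "orientation": TCP orientation; "contact_force": force on the tool from outside, world axes, zero at the start; "moment": the same for the moment, N m; "grip_width": finger opening in m; "gripper_force": force on a finger pad.
Only numpy, scipy, OpenCV 4.12 (cv2) and the standard library are available. Lean on these libraries where they do the work, as an engineer would, in place of code of your own. Each camera call takes 0.05 s, during which the arm holds its last target. There are 200 camera calls.

## Working session

There is one attempt and no reset: what is moved stays moved. The work goes in short steps, Python scripts to look and compute and a tool call to move; the robot and the scene stay as the last step left them, time stands still between calls to the robot, and variables do not carry over. Pictures are saved under pics/ and viewed, at most 11 in all, crops included, and the job is handed in when it is done.

Besides the shell and the picture viewer there is one more tool, called after ">>>" in YAML: its name, and indented under it one key for each argument. play_rows: Moves the arm, as the interface text tells. Its arguments: {"type":"object","properties":{"targets":{"type":"string"},"squeeze":{"type":"number"}},"required":["targets"]}

```bash
mkdir -p pics; ls
python3 - <<'E'
from bench import r
import cv2,numpy as np
o=r.get_obs();print(o)
for n in("side","top","wrist"):
    print(n,r.camera_info(n))
    cv2.imwrite(f"pics/{n}0.png",r.grab_frame(n)[:,:,::-1])
E
```

```text
pics
{'clock': 0.0, 'joints': array([ 1.02288217,  0.47783346,  0.02234312,  1.55645591, -0.01150148,
        1.10926916, -0.08308088]), 'qvel': array([ 1.09496807e-04, -6.78117353e-04, -6.10051660e-05,  1.07145237e-03,
        9.71767028e-04,  9.15572422e-04,  1.93608986e-03]), 'tau': array([ 2.36705628e-04, -5.96457732e+01,  1.60816815e+00, -2.81197572e+01,
        1.25607866e-02,  9.40316124e-03,  5.27952909e-05]), 'tcp_pos': array([ 0.28713093, -0.6102365 ,  0.23030152]), 'orientation': array([-3.06420726e+00, -6.84976817e-01,  8.38796655e-04]), 'contact_force': array([-0.79817678, -0.00292671,  0.21677611]), 'moment': array([ 0.00761176,  0.02564498, -0.00043791]), 'gripper_force': 0.0, 'grip_width': 0.0854411750317787}
side {'fov_y': 52.50454177366272, 'cx': 252.83544003196081, 'cy': 195.00526141307733, 'position': array([0.96112554, 0.59653033, 1.20860407]), 'rotation': array([-0.86835824, -2.73947085,  0.79803617])}
top {'fov_y': 53.75104148836522, 'cx': 254.13870598836118, 'cy': 192.4807108171676, 'position': array([0.28511621, 0.03785174, 1.36357606]), 'rotation': array([-2.14187927,  2.05346881, -0.2412692 ])}
wrist {'fov_y': 65.70646984690485, 'cx': 255.86021531326926, 'cy': 189.42119637583127, 'position': array([ 0.35112137, -0.58123785,  0.37227972]), 'rotation': array([ 2.44667647, -1.55227284, -0.22185244])}
```

View pics/side0.png

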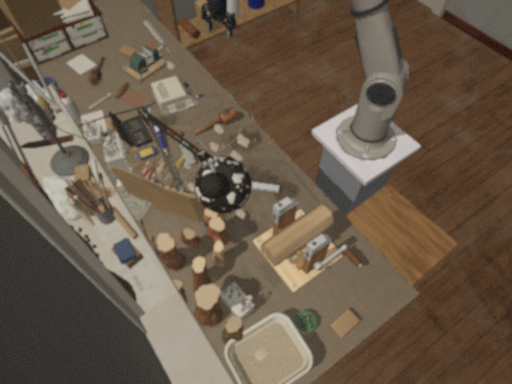

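View pics/top0.png

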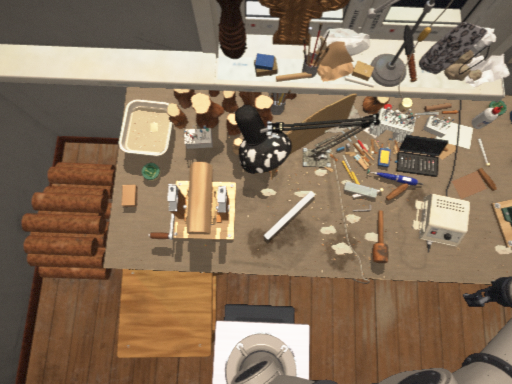

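The side view shows the press at about (300,250) with the grip at (352,257). The top view shows the bar from (265,237) to (313,195), the press at (206,210), the lever grip at (160,236), and the lamp shade at (265,145).

```bash
cat > h.py <<'E'
from bench import r
import numpy as np, cv2
from scipy.spatial.transform import Rotation as R
def ray(c,uv,fish=False):
    f=192/np.tan(np.radians(c["fov_y"]/2)); d=(np.asarray(uv,float)-[c["cx"],c["cy"]])
    if fish:
        rr=np.linalg.norm(d); th=rr/f; v=np.r_[d/max(rr,1e-9)*np.sin(th),np.cos(th)]
    else: v=np.r_[d/f,1]
    return np.array(c["position"]),R.from_rotvec(c["rotation"]).apply(v/np.linalg.norm(v))
def onz(c,uv,z,fish=False):
    p,v=ray(c,uv,fish); return p+v*(z-p[2])/v[2]
def tri(*rays):
    A=sum(np.eye(3)-np.outer(v,v) for p,v in rays); b=sum((np.eye(3)-np.outer(v,v))@p for p,v in rays)
    x=np.linalg.solve(A,b); return x,[np.linalg.norm((np.eye(3)-np.outer(v,v))@(x-p)) for p,v in rays]
def proj(c,X,fish=False):
    f=192/np.tan(np.radians(c["fov_y"]/2)); v=R.from_rotvec(c["rotation"]).inv().apply(np.asarray(X)-c["position"])
    if fish:
        s=np.linalg.norm(v[:2]); return np.r_[c["cx"],c["cy"]]+f*np.arctan2(s,v[2])*v[:2]/s
    return np.r_[c["cx"],c["cy"]]+f*v[:2]/v[2]
E
python3 - <<'E'
from h import *
t=r.camera_info("top")
im=cv2.imread("pics/top0.png")
hsv=cv2.cvtColor(im,cv2.COLOR_BGR2HSV)
m=cv2.inRange(hsv,(0,0,140),(180,60,255)); k=np.zeros_like(m); k[188:245,258:320]=m[188:245,258:320]
cs=cv2.findContours(k,0,2)[0]; c=max(cs,key=cv2.contourArea); b=cv2.minAreaRect(c); print(b)
P=[onz(t,p,0.018) for p in cv2.boxPoints(b)]; print(np.round(P,3))
for a,bb in zip(P,P[1:]+P[:1]): print(np.linalg.norm(a-bb))
cv2.imwrite("pics/c1.png",np.hstack([cv2.resize(im[165:265,110:250],None,fx=4,fy=4,interpolation=3)]))
s=cv2.imread("pics/side0.png"); cv2.imwrite("pics/c2.png",cv2.resize(s[190:300,240:380],None,fx=4,fy=4,interpolation=3))
E
```

```text
((286.2500305175781, 211.75), (15.55634880065918, 65.76092529296875), 45.0)
[[ 0.466  0.03   0.018]
 [ 0.645 -0.134  0.018]
 [ 0.605 -0.175  0.018]
 [ 0.429 -0.011  0.018]]
0.24225247117312432
0.05681401282676748
0.2406181215374517
0.055172354583906
```

View pics/c1.png

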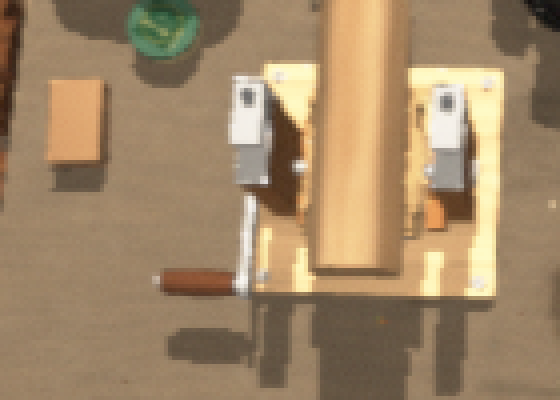

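View pics/c2.png

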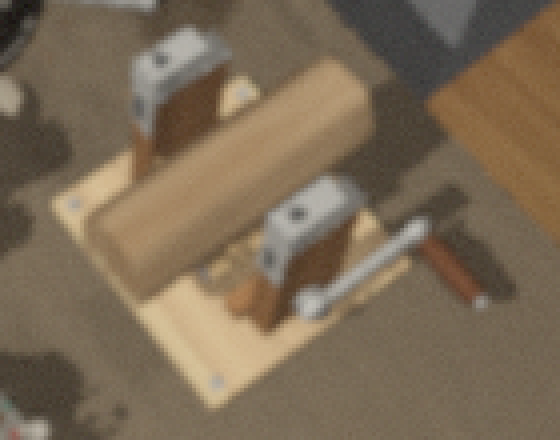

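c1: base corners at (252,292), (493,300), (503,70) and (263,65). The hook tops are white, and the grey ledge fronts sit at about y=184 and 190. The grip runs from (158,282) to (235,282). c2 shows the same parts, with the grip from (420,235) to (482,300) and the rear base corners at (55,203) and (212,405).

Run:
```python
from h import *
t=r.camera_info("top"); s=r.camera_info("side")
T=lambda u,v:(110+(u+.5)/4-.5,165+(v+.5)/4-.5)
S=lambda u,v:(240+(u+.5)/4-.5,190+(v+.5)/4-.5)
c=np.array([onz(t,T(*p),.014) for p in [(252,294),(493,299),(503,70),(263,65)]]); print(np.round(c,3),c.mean(0))
print([np.linalg.norm(c[i]-c[i-1]).round(3) for i in range(4)])
sb=np.array([onz(s,S(*p),.014) for p in [(55,203),(212,405)]]);print("side back R,L",sb.round(3))
for n,a,b in [("ledgefrontL-mid",(251,184),None),("Rmid",(449,190),None)]: print(n,onz(t,T(*a),.178).round(3))
for n,a,b in [("screw hookL",(247,96),(297,214)),("screw hookR",(447,102),(160,61)),("grip inner",(238,282),(422,237)),("grip end",(160,281),(482,299)),("blank front end right?",(402,272),None)]:
    if b: x,e=tri(ray(t,T(*a)),ray(s,S(*b))); print(n,x.round(3),np.round(e,4))
```

```text
[[0.423 0.33  0.014]
 [0.428 0.116 0.014]
 [0.639 0.118 0.014]
 [0.634 0.339 0.014]] [0.5310106  0.22568065 0.014     ]
[np.float64(0.211), np.float64(0.214), np.float64(0.211), np.float64(0.221)]
side back R,L [[0.639 0.121 0.014]
 [0.639 0.335 0.014]]
ledgefrontL-mid [0.494 0.303 0.178]
Rmid [0.495 0.146 0.178]
screw hookL [0.558 0.305 0.211] [0.0007 0.0007]
screw hookR [0.56  0.149 0.209] [0.0005 0.0005]
grip inner [0.429 0.333 0.059] [0.0001 0.0001]
grip end [0.427 0.4   0.06 ] [0. 0.]
```

The press is at about (0.532, 0.226) with almost no yaw, hook tops measure z≈0.21 as stated, and the grip is at (0.428, 0.367, 0.06). All of these fit the given sizes. Next I locate the lamp and the bar's direction, and work out the first hop.

```bash
cat >> h.py <<'E'
def go(X,yaw):
    o=r.get_obs(); M=R.from_rotvec(o["orientation"]); y=M.apply([0,1,0]); a=np.arctan2(y[1],y[0])
    d=M.inv().apply(np.array(X)-o["tcp_pos"]); sp=-(np.radians(yaw)-a); sp=(sp+np.pi)%(2*np.pi)-np.pi
    print("t",round(o["clock"],2),"tcp",o["tcp_pos"].round(4),"yaw",np.degrees(a).round(2),"w",o["grip_width"].round(4),"F",o["contact_force"].round(1),"q",o["joints"].round(2)); print("  shift",d.round(4),"spin",round(sp,4))
E
python3 - <<'E'
from h import *
t=r.camera_info("top"); s=r.camera_info("side")
for a,b in [((265,153),(223,184)),((291,150),(236,210)),((240,155),(197,185))]:
    x,e=tri(ray(t,a),ray(s,b)); print(x.round(3),np.round(e,3))
for p in [(265,172),(240,155),(245,165),(291,150)]: print(p,onz(t,p,.21).round(3),onz(t,p,.3).round(3))
im=cv2.imread("pics/top0.png")
m=cv2.inRange(im,(150,150,150),(255,255,255)); k=np.zeros_like(m); k[188:245,258:320]=m[188:245,258:320]
c=max(cv2.findContours(k,0,2)[0],key=cv2.contourArea); print(cv2.contourArea(c)); l=cv2.fitLine(c,2,0,.01,.01).ravel()
p,q=onz(t,l[2:],.018),onz(t,l[2:]+20*l[:2],.018); print(p,np.degrees(np.arctan2(*(q-p)[1::-1])))
go([.536,-.073,.25],45)
E
```

```text
[0.672 0.017 0.257] [0.001 0.001]
[ 0.686 -0.016  0.133] [0.069 0.069]
[0.701 0.052 0.299] [0.065 0.065]
(265, 172) [0.624 0.014 0.21 ] [0.598 0.016 0.3  ]
(240, 155) [0.678 0.096 0.21 ] [0.647 0.092 0.3  ]
(245, 165) [0.645 0.079 0.21 ] [0.617 0.076 0.3  ]
(291, 150) [ 0.701 -0.067  0.21 ] [ 0.669 -0.058  0.3  ]
412.0
[ 0.53899462 -0.08069602  0.018     ] -39.56086626407595Traceback (most recent call last):
  File "<stdin>", line 10, in <module>
  File "h.py", line 23, in go
    print("t",round(o["clock"],2),"tcp",o["tcp_pos"].round(4),"yaw",np.degrees(a).round(2),"w",o["grip_width"].round(4),"F",o["contact_force"].round(1),"q",o["joints"].round(2)); print("  shift",d.round(4),"spin",round(sp,4))
                                                                                               ^^^^^^^^^^^^^^^^^^^^^
AttributeError: 'float' object has no attribute 'round'
```

```bash
sed -i 's/o\["grip_width"\].round(4)/round(o["grip_width"],4)/' h.py; python3 -c "
from h import *
go([.52,-.085,.25],48)"
```

```text
t 0.15 tcp [ 0.2872 -0.6103  0.2305] yaw -64.8 w 0.0852 F [ 0.1 -0.3 -0.3] q [ 1.02  0.48  0.02  1.56 -0.01  1.11 -0.08]
  shift [ 0.4344 -0.3762 -0.019 ] spin -1.9687
```

>>> play_rows:
  targets: "-1 .027 -.0235 -.001 -.123; -1 .054 -.047 -.002 -.246; -1 .081 -.0705 -.004 -.369; -1 .109 -.094 -.005 -.492; -1 .136 -.118 -.006 -.615; -1 .163 -.141 -.007 -.738; -1 .19 -.165 -.008 -.861; -1 .217 -.188 -.01 -.984"
  squeeze: 60

```text
clock: 0.82
tcp_pos: [0.4038, -0.3464, 0.2411]
orientation: [-2.372, -2.059, 0.001]
contact_force: [-0.1, 0.2, -0.4]
grip_width: 0.0855
gripper_force: 0.0
```

```bash
python3 -c "
from h import *
go([.52,-.085,.25],48)"
```

```text
t 0.82 tcp [ 0.4038 -0.3464  0.2411] yaw -8.08 w 0.0855 F [-0.1  0.2 -0.4] q [ 0.83  0.25 -0.28  1.87  0.08  1.03  0.38]
  shift [ 0.2751  0.0784 -0.0089] spin -0.9788
```

>>> play_rows:
  targets: "-1 .033 .009 -.001 -.12; -1 .066 .018 -.002 -.24; -1 .099 .027 -.003 -.36; -1 .132 .036 -.004 -.48; -1 .165 .045 -.005 -.6; -1 .198 .054 -.006 -.72; -1 .231 .063 -.007 -.84; -1 .25 .07 -.008 -.95"

```text
clock: 1.48
tcp_pos: [0.5104, -0.107, 0.2496]
orientation: [1.162, 2.919, 0.002]
contact_force: [0.1, -0.2, -0.1]
grip_width: 0.0852
gripper_force: 0.0
```

>>> play_rows:
  targets: "-1 0 0 0 0; -1 0 0 0 0; -1 0 0 0 0"

```text
clock: 1.73
tcp_pos: [0.509, -0.1122, 0.249]
orientation: [-1.18, -2.911, 0.001]
contact_force: [-0.1, -0.6, -0.5]
grip_width: 0.0852
gripper_force: 0.0
```

```bash
python3 -c "
from h import *
go([.52,-.085,.25],48)
c=r.camera_info('wrist'); im=r.grab_frame('wrist'); cv2.imwrite('pics/w1.png',im[:,:,::-1]); print(c)
print(proj(c,[.539,-.08,.018],True))"
```

```text
t 1.73 tcp [ 0.509  -0.1122  0.249 ] yaw 45.87 w 0.0852 F [-0.1 -0.6 -0.5] q [ 0.58  0.26 -0.57  1.87  0.16  1.06  0.75]
  shift [ 0.0111  0.0271 -0.0011] spin -0.0371
{'fov_y': 65.70646984690485, 'cx': 255.86021531326926, 'cy': 189.42119637583127, 'position': array([ 0.45904766, -0.0638706 ,  0.39083522]), 'rotation': array([2.65188008, 1.12234434, 0.15677035])}
[290.59413219 160.53700018]
```

View pics/w1.png

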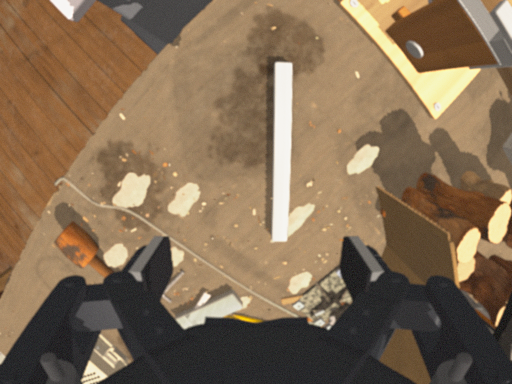

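The wrist view shows the bar's white top running from about (283,62) to (280,241), with the press base corner at the upper right, around (437,115).

```bash
python3 -c "
from h import *
c=r.camera_info('wrist'); t=r.camera_info('top')
im=cv2.imread('pics/w1.png'); m=cv2.inRange(im,(215,215,215),(255,255,255)); k=np.zeros_like(m); k[50:255,262:305]=m[50:255,262:305]
ct=max(cv2.findContours(k,0,2)[0],key=cv2.contourArea); b=cv2.minAreaRect(ct); print(b)
P=np.array([onz(c,p,.018,True) for p in cv2.boxPoints(b)]); print(P.round(4)); print([np.linalg.norm(P[i]-P[i-1]).round(4) for i in range(4)])
q=P.mean(0); e=np.array([onz(c,p,.018,True) for p in [(283,62),(280,241)]]); d=e[0]-e[1]; print('ctr',q,e.mean(0),'len',np.linalg.norm(d),'yaw',np.degrees(np.arctan2(d[1],d[0])))
print('height',[tri(ray(c,a,True),ray(t,bb))[0].round(3) for a,bb in [((283,62),(267.5,236.5)),((280,241),(311,195))]])
# press base back-right? corner check
print('corner',onz(c,(437,115),.014,True))
go([.539,-.08,.2],48)
"
```

```text
((282.03900146484375, 151.5105743408203), (15.820488929748535, 177.29925537109375), 1.123302698135376)
[[ 0.6038 -0.1736  0.018 ]
 [ 0.4363 -0.0084  0.018 ]
 [ 0.4499  0.0058  0.018 ]
 [ 0.6197 -0.1582  0.018 ]]
[np.float64(0.0221), np.float64(0.2353), np.float64(0.0196), np.float64(0.2361)]
ctr [ 0.52742771 -0.0835955   0.018     ] [ 0.52702902 -0.08417914  0.018     ] len 0.23807675048309293 yaw 135.8521232930167
height [array([ 0.442, -0.005,  0.038]), array([ 0.587, -0.151,  0.08 ])]
corner [0.63723972 0.12263535 0.014     ]
t 1.78 tcp [ 0.5089 -0.1127  0.249 ] yaw 45.82 w 0.0852 F [ 0.4 -0.9 -0.1] q [ 0.58  0.26 -0.57  1.87  0.16  1.06  0.75]
  shift [0.0012 0.0444 0.0489] spin -0.038
```

>>> play_rows:
  targets: "-1 .004 .008 .03 0; -1 .007 .016 .06 0; -1 .0075 .024 .09 0; -1 .0075 .033 .12 0; -1 .0075 .033 .12 0; -1 .0075 .033 .12 0; -1 .0075 .033 .12 0"

```text
clock: 2.37
tcp_pos: [0.5274, -0.0835, 0.1305]
orientation: [1.179, 2.911, -0.0]
contact_force: [0.1, 1.2, 1.2]
grip_width: 0.0854
gripper_force: 0.0
```

```bash
python3 -c "
from h import *
go([.527,-.084,.012],45.85)
c=r.camera_info('wrist'); im=r.grab_frame('wrist')[:,:,::-1].copy(); cv2.imwrite('pics/w2.png',im)
m=cv2.inRange(im,(215,215,215),(255,255,255)); m[300:]=0
for ct in cv2.findContours(m,0,2)[0]:
    if cv2.contourArea(ct)<800: continue
    b=cv2.minAreaRect(ct); print(b)
print([proj(c,p,True).round(0) for p in [(.441,-.001,.018),(.527,-.084,.018)]])
"
```

```text
t 2.37 tcp [ 0.5274 -0.0835  0.1305] yaw 45.9 w 0.0854 F [0.1 1.2 1.2] q [ 0.47  0.42 -0.54  1.96  0.29  0.83  0.58]
  shift [ 1.000e-04 -7.000e-04  1.185e-01] spin 0.0009
((256.0, 172.5), (243.0, 22.0), 90.0)
[array([255.,  48.]), array([255., 185.])]
```

View pics/w2.png

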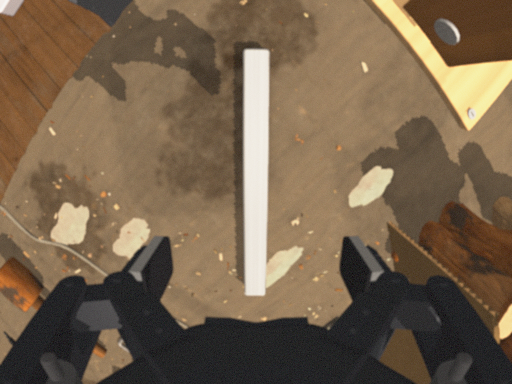

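The bar is centred between the fingers, with its ends at about (257,50) and (255,295). Two wrist views give its height.

```bash
python3 -c "
from h import *
c=r.camera_info('wrist'); c1=dict(c,position=np.array([ 0.45904766, -0.0638706 ,  0.39083522]),rotation=np.array([2.65188008, 1.12234434, 0.15677035]))
a=tri(ray(c1,(283,62),True),ray(c,(257,50),True)); b=tri(ray(c1,(280,241),True),ray(c,(255,295),True)); print(a,b)
e=np.array([onz(c,p,.018,True) for p in [(257,50),(255,295)]]); d=e[0]-e[1]; print('ctr',e.mean(0),'len',np.linalg.norm(d),'yaw',np.degrees(np.arctan2(d[1],d[0])))
go(np.r_[e.mean(0)[:2],.006],np.degrees(np.arctan2(d[1],d[0]))-90)
"
```

```text
(array([ 0.44076815,  0.0024949 , -0.00357192]), [np.float64(0.00034063814854498625), np.float64(0.00034063814854505737)]) (array([ 0.61209025, -0.16629372,  0.01895008]), [np.float64(0.0001350813700781547), np.float64(0.00013508137007830497)])
ctr [ 0.52810571 -0.08377993  0.018     ] len 0.23674492071306671 yaw 135.44744165538344
t 2.42 tcp [ 0.5279 -0.0835  0.131 ] yaw 45.9 w 0.0854 F [ 0.2 -0.1  1.4] q [ 0.47  0.42 -0.54  1.96  0.29  0.83  0.58]
  shift [-1.00e-04 -2.00e-04  1.25e-01] spin 0.0079
```

>>> play_rows:
  targets: "-1 0 0 .03 0; -1 0 0 .06 0.008; -1 0 0 .09 0.008; -1 0 0 .11 .008; -1 0 0 .125 .008; -1 0 0 .125 .008; -1 0 0 .125 .008"

```text
clock: 3.0
tcp_pos: [0.5278, -0.083, 0.0055]
orientation: [1.189, 2.906, -0.0]
contact_force: [-0.2, 0.8, 1.1]
grip_width: 0.0854
gripper_force: 0.0
```

>>> play_rows:
  targets: "1 0 0 0 0; 1 0 0 0 0; 1 0 0 0 0; 1 0 0 0 0; 1 0 0 0 0; 1 0 0 0 0; 1 0 0 0 0; 1 0 0 0 0"
  squeeze: 80

```text
clock: 3.67
tcp_pos: [0.5273, -0.0826, 0.0051]
orientation: [1.188, 2.908, -0.001]
contact_force: [-2.0, -1.2, 7.5]
grip_width: 0.0201
gripper_force: 78.7
```

```bash
python3 -c "
from h import *
go([.445,-.07,.2],1)"
```

```text
t 3.67 tcp [ 0.5273 -0.0826  0.0051] yaw 45.54 w 0.0201 F [-2.  -1.2  7.5] q [ 0.38  0.61 -0.43  2.02  0.44  0.6   0.44]
  shift [ 0.0674 -0.0488 -0.1949] spin 0.7774
```

>>> play_rows:
  targets: "1 0 0 -.02 0; 1 0 0 -.05 0; 1 0 0 -.08 0; 1 .01 -.007 -.11 .1; 1 .02 -.015 -.14 .22; 1 .035 -.025 -.17 .34; 1 .05 -.037 -.2 .46; 1 .067 -.049 -.235 .58"

```text
clock: 4.33
tcp_pos: [0.4428, -0.0701, 0.2394]
orientation: [-1.976, -2.439, 0.002]
contact_force: [-0.2, -1.2, -3.4]
grip_width: 0.0196
gripper_force: 79.8
```

>>> play_rows:
  targets: "1 0 0 0 .1; 1 0 0 0 .197; 1 0 0 0 .197; 1 0 0 0 .197; 1 0 0 0 .197"

```text
clock: 4.75
tcp_pos: [0.4444, -0.0702, 0.2386]
orientation: [-2.197, -2.244, 0.001]
contact_force: [-0.5, 0.1, -3.8]
grip_width: 0.0196
gripper_force: 79.8
```

```bash
python3 -c "
from h import *
go([.47,.226,.25],1)"
```

```text
t 4.75 tcp [ 0.4444 -0.0702  0.2386] yaw 1.2 w 0.0196 F [-0.5  0.1 -3.8] q [ 0.46  0.13 -0.47  2.03  0.07  1.   -0.03]
  shift [ 0.2956  0.0318 -0.0114] spin 0.0036
```

>>> play_rows:
  targets: "1 .037 0 -.002 0; 1 .074 .002 -.004 0; 1 .111 .004 -.006 0; 1 .148 .006 -.008 0; 1 .185 .009 -.01 0; 1 .222 .012 -.011 0; 1 .259 .014 -.011 0; 1 .295 .016 -.011 0"

```text
clock: 5.42
tcp_pos: [0.4553, 0.2267, 0.2497]
orientation: [-2.198, -2.243, 0.001]
contact_force: [1.0, -1.1, -2.9]
grip_width: 0.0199
gripper_force: 79.8
```

>>> play_rows:
  targets: "1 0 0 0 0; 1 0 0 0 0; 1 0 0 0 0"

```text
clock: 5.67
tcp_pos: [0.4554, 0.2245, 0.2494]
orientation: [-2.199, -2.243, 0.003]
contact_force: [0.4, -0.5, -4.6]
grip_width: 0.02
gripper_force: 79.8
```

```bash
python3 -c "
from h import *
go([.5,.226,.2],1)
c=r.camera_info('wrist'); print(c)
im=r.grab_frame('wrist')[:,:,::-1].copy(); cv2.imwrite('pics/w3.png',im)
for y in(.148,.226,.304):
  print(proj(c,(.494,y,.178),True).round(),proj(c,(.519,y,.21),True).round(),proj(c,(.444,y,.262),True).round())
"
```

```text
t 5.67 tcp [0.4554 0.2245 0.2494] yaw 1.14 w 0.02 F [ 0.4 -0.5 -4.6] q [ 0.01  0.25 -0.68  1.89  0.18  1.06 -0.73]
  shift [0.0007 0.0448 0.0493] spin 0.0024
{'fov_y': 65.70646984690485, 'cx': 255.86021531326926, 'cy': 189.42119637583127, 'position': array([0.45453757, 0.2941442 , 0.39114222]), 'rotation': array([2.86058537e+00, 2.87305076e-02, 7.61564948e-04])}
[299. 285.] [335. 306.] [235. 357.]
[307. 199.] [350. 214.] [232. 250.]
[312.  94.] [360.  96.] [232.  83.]
```

View pics/w3.png

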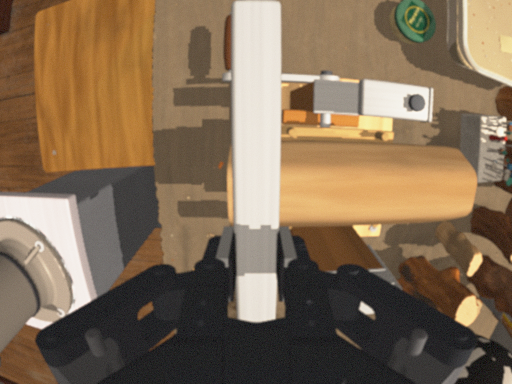

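The left hook's ledge front is at (313,97) and its lip at (361,99), each within about 3 px of the positions predicted from the two fixed cameras. The press position is confirmed. Now I lower the bar in front of the lips.

>>> play_rows:
  targets: "1 0 .012 .012 0; 1 0 .025 .025 0; 1 0 .037 .037 0; 1 .001 .041 .05 0; 1 .001 .041 .06 0; 1 .001 .041 .063 0; 1 .001 .041 .063 0; 1 .001 .041 .063 0"

```text
clock: 6.38
tcp_pos: [0.4961, 0.2267, 0.1875]
orientation: [-2.201, -2.242, 0.0]
contact_force: [-0.1, -1.1, -3.5]
grip_width: 0.0198
gripper_force: 79.8
```

```bash
python3 -c "
from h import *
go([.5,.226,.183],1)"
```

```text
t 6.38 tcp [0.4961 0.2267 0.1875] yaw 1.06 w 0.0198 F [-0.1 -1.1 -3.5] q [-0.03  0.38 -0.64  1.88  0.28  0.97 -0.77]
  shift [-0.0007  0.0039  0.0045] spin 0.001
```

Lower until contact.

>>> play_rows:
  targets: "1 0 0 .002 0; 1 0 0 .004 0; 1 0 0 .005 0; 1 0 0 .005 0; 1 0 0 .005 0"

```text
clock: 6.8
tcp_pos: [0.4967, 0.2269, 0.1832]
orientation: [2.201, 2.241, 0.001]
contact_force: [-2.7, -1.1, 4.3]
grip_width: 0.0199
gripper_force: 80.7
```

Contact came at the expected height. Now I slide the bar back under the lips.

>>> play_rows:
  targets: "1 0 .005 -.001 0; 1 0 .01 -.001 0; 1 0 .015 -.001 0; 1 0 .02 -.001 0; 1 0 .025 -.001 0; 1 0 .03 -.001 0; 1 0 .03 -.001 0; 1 0 .03 -.001 0"

```text
clock: 7.47
tcp_pos: [0.5276, 0.2271, 0.1832]
orientation: [2.202, 2.24, 0.002]
contact_force: [1.0, 0.4, -2.1]
grip_width: 0.0194
gripper_force: 80.0
```

>>> play_rows:
  targets: "1 0 .002 0 0; 1 0 .004 0 0; 1 0 .006 0 0; 1 0 .008 0 0; 1 0 .008 0 0; 1 0 .008 0 0"

```text
clock: 7.97
tcp_pos: [0.535, 0.2272, 0.1832]
orientation: [2.201, 2.241, 0.001]
contact_force: [0.9, -0.3, -3.8]
grip_width: 0.0197
gripper_force: 79.9
```

>>> play_rows:
  targets: "1 0 .001 0 0; 1 0 .002 0 0; 1 0 .003 0 0; 1 0 .004 0 0; 1 0 .004 0 0; 1 0 .004 0 0"

```text
clock: 8.47
tcp_pos: [0.5361, 0.2273, 0.1832]
orientation: [-2.2, -2.24, 0.007]
contact_force: [-9.5, -1.9, 4.5]
grip_width: 0.0198
gripper_force: 80.9
```

Back wall reached (-9.5 N). I ease off, then open.

>>> play_rows:
  targets: "1 0 -.001 0 0; 1 0 -.0025 0.0005 0; 1 0 -.0025 .0005 0; 0.6 0 -.0025 0.0005 0; 0.2 0 -.0025 .0005 0; -.2 0 -.0025 .0005 0; -.6 0 -.0025 .0005 0; -1 0 -.0025 .0005 0"
  squeeze: 40

```text
clock: 9.13
tcp_pos: [0.5367, 0.2275, 0.183]
orientation: [2.201, 2.241, 0.002]
contact_force: [0.3, 0.4, 0.2]
grip_width: 0.0676
gripper_force: 0.0
```

>>> play_rows:
  targets: "-1 0 0 0 0; -1 0 0 0 0; -1 0 0 0 0; -1 0 0 0 0; -1 0 0 0 0; -1 0 0 0 0; -1 0 0 -.02 0; -1 0 0 -.04 0"

```text
clock: 9.8
tcp_pos: [0.5353, 0.2268, 0.2221]
orientation: [-2.2, -2.241, 0.004]
contact_force: [0.9, 1.0, 1.1]
grip_width: 0.0853
gripper_force: 0.0
```

>>> play_rows:
  targets: "-1 0 0 -.03 0; -1 0 0 -.06 0; -1 0 -.02 -.08 0; -1 0 -.04 -.08 0; -1 0 -.06 -.08 0; -1 0 -.08 -.08 0; -1 0 -.08 -.08 0; -1 0 -.08 -.08 0"

```text
clock: 10.47
tcp_pos: [0.4556, 0.226, 0.3032]
orientation: [2.199, 2.242, 0.001]
contact_force: [0.0, -0.4, 0.7]
grip_width: 0.0854
gripper_force: 0.0
```

```bash
python3 -c "
from h import *
go([.428,.385,.15],1)
c=r.camera_info('wrist'); print(c)
im=r.grab_frame('wrist')[:,:,::-1].copy(); cv2.imwrite('pics/w4.png',im)
t=r.grab_frame('top')[:,:,::-1]; cv2.imwrite('pics/t4.png',t)
print([proj(c,p,True).round() for p in [(.429,.334,.06),(.427,.4,.06),(.534,.346,.196),(.534,.106,.196)]])
"
```

```text
t 10.47 tcp [0.4556 0.226  0.3032] yaw 1.09 w 0.0854 F [ 0.  -0.4  0.7] q [ 0.03  0.2  -0.69  1.82  0.14  1.17 -0.69]
  shift [ 0.1596 -0.0248  0.1531] spin 0.0015
{'fov_y': 65.70646984690485, 'cx': 255.86021531326926, 'cy': 189.42119637583127, 'position': array([0.45443151, 0.29563509, 0.44503821]), 'rotation': array([2.86085931, 0.02687051, 0.00525192])}
[array([236.,  76.]), array([236.,  27.]), array([350.,  53.]), array([328., 298.])]
```

View pics/w4.png

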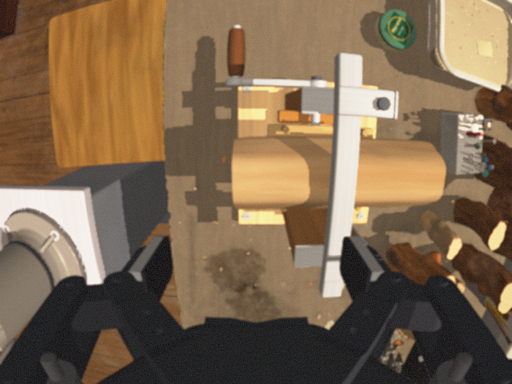

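The bar lies across both posts, with ends at (348,53) and (333,297), which matches a bar at height 0.196. At the left post it's unclear whether the lip covers the bar, so I zoom in.

```bash
python3 -c "
from h import *
c=r.camera_info('wrist'); t=r.camera_info('top')
im=cv2.imread('pics/w4.png'); a=cv2.resize(im[40:310,230:410],(360,540),interpolation=3)
b=cv2.resize(cv2.imread('pics/t4.png')[175:245,150:250],(400,280),interpolation=3); b=cv2.copyMakeBorder(b,0,260,0,0,0)
cv2.imwrite('pics/z4.png',np.hstack([a,b]))
for y in(.15,.304):
  for x,z in [(.494,.178),(.519,.21),(.57,.21),(.523,.196),(.545,.196)]: print(x,y,z,((proj(c,(x,y,z),True)-[230,40])*2).round(), ((proj(t,(x,y,z))-[150,175])*4).round()+[360,0])
"
```

```text
0.494 0.15 0.178 [121. 429.] [642. 150.]
0.519 0.15 0.21 [181. 461.] [641. 111.]
0.57 0.15 0.21 [282. 457.] [645.  47.]
0.523 0.15 0.196 [184. 446.] [643. 110.]
0.545 0.15 0.196 [227. 445.] [644.  82.]
0.494 0.304 0.178 [138. 116.] [449. 142.]
0.519 0.304 0.21 [210. 117.] [443. 103.]
0.57 0.304 0.21 [325. 128.] [449.  39.]
0.523 0.304 0.196 [211. 119.] [447. 102.]
0.545 0.304 0.196 [259. 123.] [450.  74.]
```

View pics/z4.png

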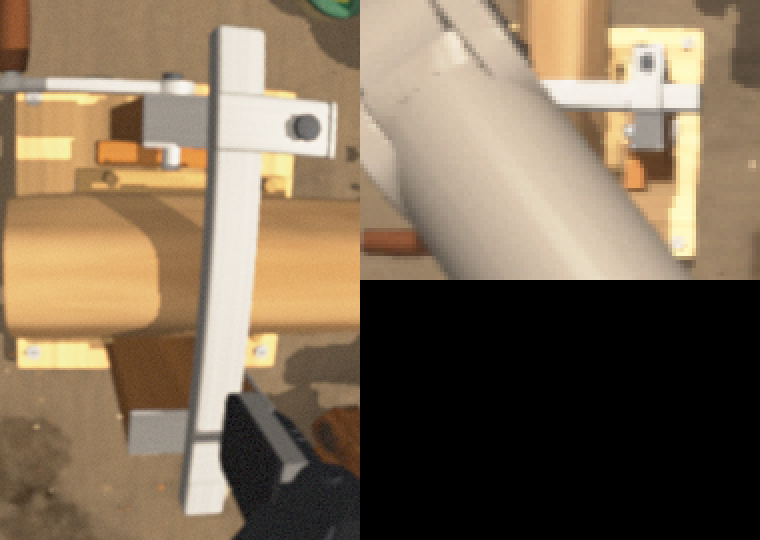

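The bright hook lip lies over the bar at (265,125), so the bar is properly under it. The grip is at columns 228–246, rows 25–77 of the wrist image, as predicted. Next I grasp the lever.

>>> play_rows:
  targets: "-1 .03 -.006 0 0; -1 .06 -.015 .01 0; -1 .095 -.024 .03 0; -1 .13 -.0245 .06 0; -1 .162 -.0245 .09 0; -1 .162 -.0245 .12 0; -1 .162 -.0245 .15 0; -1 .162 -.0245 .15 0"

```text
clock: 11.23
tcp_pos: [0.4267, 0.385, 0.1463]
orientation: [-2.2, -2.241, 0.017]
contact_force: [-0.7, -1.4, 0.2]
grip_width: 0.0855
gripper_force: 0.0
```

>>> play_rows:
  targets: "-1 0 0 0 0; -1 0 0 0 0"

```text
clock: 11.4
tcp_pos: [0.4299, 0.388, 0.1542]
orientation: [-2.203, -2.24, -0.003]
contact_force: [0.6, 0.1, 1.1]
grip_width: 0.0859
gripper_force: 0.0
```

```bash
python3 -c "
from h import *
go([.428,.387,.048],1)
c=r.camera_info('wrist'); t=r.camera_info('top'); c4=dict(c,position=np.array([0.45443151, 0.29563509, 0.44503821]),rotation=np.array([2.86085931, 0.02687051, 0.00525192]))
im=r.grab_frame('wrist')[:,:,::-1].copy(); cv2.imwrite('pics/w5.png',im)
h=cv2.cvtColor(im,cv2.COLOR_BGR2HSV)
for n,I,k in [('w4',cv2.imread('pics/w4.png'),c4),('w5',im,c)]:
  h=cv2.cvtColor(I,cv2.COLOR_BGR2HSV); m=cv2.inRange(h,(0,90,40),(14,255,190))
  u,v=proj(k,(.428,.367,.06),True).astype(int); z=np.zeros_like(m); s=(slice(max(v-75,0),v+75),slice(u-50,u+50)); z[s]=m[s]
  ct=max(cv2.findContours(z,0,2)[0],key=cv2.contourArea); b=cv2.minAreaRect(ct); print(n,b,(u,v))
  if n=='w4': ra=ray(k,b[0],True)
  else: print(tri(ra,ray(k,b[0],True)))
"
```

```text
t 11.4 tcp [0.4299 0.388  0.1542] yaw 0.96 w 0.0859 F [0.6 0.1 1.1] q [-0.32  0.49 -0.68  1.83  0.38  0.95 -1.15]
  shift [-0.0011 -0.0021  0.1062] spin -0.0006
w4 ((236.0, 52.0), (48.0, 20.0), 90.0) (np.int64(235), np.int64(51))
w5 ((252.6685028076172, 214.29833984375), (28.27665138244629, 73.47724914550781), 3.012787342071533) (np.int64(252), np.int64(215))
(array([0.42793567, 0.36666287, 0.05689894]), [np.float64(6.793034983781224e-05), np.float64(6.793034983779859e-05)])
```

View pics/w5.png

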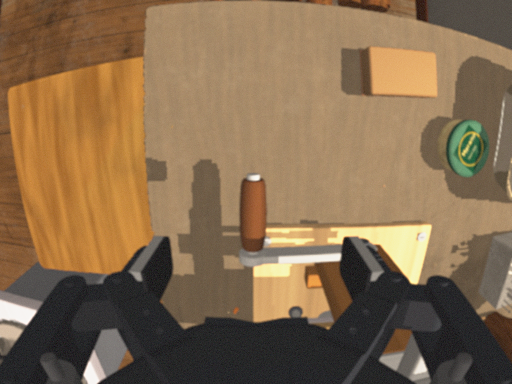

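The grip lies at (253,214) between the open fingers and triangulates to (0.428, 0.367, 0.057). I descend and close.

>>> play_rows:
  targets: "-1 0 -.002 .03 0; -1 0 -.002 .06 0; -1 0 -.002 .09 0; -1 0 -.002 .108 0; -1 0 -.002 .108 0; -1 0 -.002 .108 0; -1 0 -.002 .108 0"

```text
clock: 12.03
tcp_pos: [0.4282, 0.3887, 0.0473]
orientation: [2.202, 2.24, 0.006]
contact_force: [-0.0, 0.9, 0.1]
grip_width: 0.0856
gripper_force: 0.0
```

>>> play_rows:
  targets: "1 0 0 0 0; 1 0 0 0 0; 1 0 0 0 0; 1 0 0 0 0; 1 0 0 0 0; 1 0 0 0 0; 1 0 0 0 0; 1 0 0 0 0"
  squeeze: 50

```text
clock: 12.7
tcp_pos: [0.4272, 0.3875, 0.0449]
orientation: [2.202, 2.241, 0.001]
contact_force: [2.1, 0.4, -0.9]
grip_width: 0.0203
gripper_force: 48.8
```

```bash
python3 -c "
from h import *
go([.534,.387,.147],1)
c0=np.array([.534,.052]); o=r.get_obs(); p=np.array([o['tcp_pos'][0],o['tcp_pos'][2]+.012])
a0=np.arctan2(p[1]-c0[1],c0[0]-p[0]); print(a0,np.hypot(*(p-c0)))
for a in np.linspace(max(a0,.06),np.pi/2,20): print(round(a,2),round(.105*(np.cos(.06)-np.cos(a)),4),round(-.105*(np.sin(a)-np.sin(.06)),4))
"
```

```text
t 12.7 tcp [0.4272 0.3875 0.0449] yaw 1.01 w 0.0203 F [ 2.1  0.4 -0.9] q [-0.39  0.63 -0.6   1.9   0.5   0.76 -1.26]
  shift [-0.0024  0.1068 -0.102 ] spin 0.0002
0.045918198395877484 0.10690159999908354
0.06 0.0 -0.0
0.14 0.0008 -0.0083
0.22 0.0023 -0.0165
0.3 0.0045 -0.0246
0.38 0.0072 -0.0325
0.46 0.0106 -0.0401
0.54 0.0146 -0.0474
0.62 0.0191 -0.0544
0.7 0.0242 -0.061
0.78 0.0298 -0.0672
0.86 0.0359 -0.0729
0.93 0.0424 -0.0782
1.01 0.0493 -0.0829
1.09 0.0566 -0.087
1.17 0.0642 -0.0905
1.25 0.072 -0.0934
1.33 0.08 -0.0957
1.41 0.0882 -0.0974
1.49 0.0965 -0.0984
1.57 0.1048 -0.0987
```

>>> play_rows:
  targets: "1 0 .001 -.008 0; 1 0 .002 -.0165 0; 1 0 .0045 -.0245 0; 1 0 .007 -.0325 0; 1 0 .0105 -.04 0; 1 0 .0145 -.0475 0; 1 0 .019 -.0545 0; 1 0 .019 -.0545 0"

```text
clock: 13.37
tcp_pos: [0.4468, 0.3877, 0.1006]
orientation: [2.203, 2.24, 0.001]
contact_force: [2.4, -0.1, -4.6]
grip_width: 0.0204
gripper_force: 49.5
```

Following the arc with only small force. I continue, relative to the 0.62 rad point.

>>> play_rows:
  targets: "1 0 .005 -.0065 0; 1 0 .0105 -.013 0; 1 0 .017 -.0185 0; 1 0 .0235 -.024 0; 1 0 .030 -.0285 0; 1 0 .0375 -.0325 0; 1 0 .045 -.036 0; 1 0 .045 -.036 0"

```text
clock: 14.03
tcp_pos: [0.4922, 0.3883, 0.1362]
orientation: [2.203, 2.239, 0.0]
contact_force: [-2.5, -1.6, -1.4]
grip_width: 0.02
gripper_force: 50.2
```

>>> play_rows:
  targets: "1 0 .008 -.003 0; 1 0 .016 -.005 0; 1 0 .024 -.007 0; 1 0 .032 -.008 0; 1 0 .0405 -.0082 0; 1 0 .0405 -.0082 0; 1 0 .0405 -.0082 0; 1 0 .0405 -.0082 0"

```text
clock: 14.7
tcp_pos: [0.5315, 0.3888, 0.1439]
orientation: [2.201, 2.24, 0.0]
contact_force: [-2.4, -3.5, 1.2]
grip_width: 0.0202
gripper_force: 50.4
```

```bash
python3 -c "
from h import *
go([.534,.387,.145],1)
c=r.camera_info('wrist'); im=r.grab_frame('wrist')[:,:,::-1]; s=r.grab_frame('side')[:,:,::-1]
cv2.imwrite('pics/e.png',np.hstack([cv2.resize(im,(448,336)),cv2.resize(s[200:295,270:370],(352,336),interpolation=3)]))"
```

```text
t 14.7 tcp [0.5315 0.3888 0.1439] yaw 1.01 w 0.0202 F [-2.4 -3.5  1.2] q [-0.28  0.62 -0.64  1.64  0.42  1.02 -1.04]
  shift [-0.0018  0.0025 -0.001 ] spin 0.0002
```

View pics/e.png

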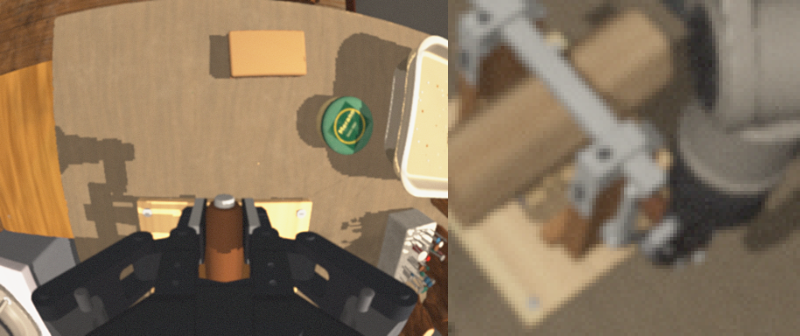

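The grip is held between the pads with the lever upright under the hand. The bar is across the posts under the hook, and the block and tin are where they were. I let it settle, then hand in.

>>> play_rows:
  targets: "1 0 .001 0 0; 1 0 .001 0 0; 1 0 .001 0 0; 1 0 .001 0 0; 1 0 .001 0 0"

```text
clock: 15.22
tcp_pos: [0.5317, 0.3888, 0.1438]
orientation: [2.201, 2.241, -0.002]
contact_force: [-3.1, -4.3, 3.0]
grip_width: 0.0201
gripper_force: 50.7
```

```bash
python3 -c "
from h import *
go([.532,.387,.145],1); print(np.abs(r.get_obs()['qvel']).max(), r.get_obs()['gripper_force'])
print(r.hand_in())"
```

```text
t 15.22 tcp [0.5317 0.3888 0.1438] yaw 1.03 w 0.0201 F [-3.1 -4.3  3. ] q [-0.28  0.62 -0.64  1.64  0.42  1.02 -1.04]
  shift [-0.0018  0.0003 -0.0012] spin 0.0006
0.0015274983057668814 50.70577025413513
the job is handed in; nothing more can be done
None
```

I handed the job in at 15.2 s with the bar pushed back under the hooks and the gripper holding the lever upright; hand-in returned no verdict, and I did not measure the force squeezing the blank.

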